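Undo the swing bolt of a granule sample pot

ROBOT

A 6-joint arm with a two-finger parallel gripper is mounted at the origin on the work surface. World frame = base frame: x ahead of the robot, y to its left, z up, the work surface at z = 0. Lengths are in m, angles in rad, forces in N, time in s.
With the tool pointing down it reaches from about 0.35 to 0.975 m from the base axis. Payload 4.9 kg.
Tool frame: the origin (TCP) lies midway between the tips of the shut fingers; the grasp point (between the pads) lies 19 mm behind it; z points along the fingers, x is the direction in which the jaws open and shut, and the axes are right-handed (so a half turn about z gives the same grasp; the last joint's range is limited). The gripper opens to 85 mm and grips with 20 to 120 N. Pads are 22 mm wide; open, the fingers measure 114 mm over their backs; the gripper's body (76 mm by 85 mm) begins 54 mm behind the grasp point. The pads swing forward as they close: fully open they stand 13 mm farther back than shut.
Start: joints at [1.053, 0.053, 1.613, -0, 1.476, -0.119], TCP at [0.243, 0.576, 0.231] pointing down, gripper open.
Joint ranges: [-3.01, 3.01], [-1.01, 2.22], [0.06, 2.58], [-1.02, 4.17], [0.09, 2.62], [-3.14, 3.14]. Speed limits (rad/s): [2.57, 2.57, 3.14, 3.14, 3.14, 3.14].

INTERFACE

Orientations are given as a rotation vector (axis times angle).
In Python, from station import ctrl gives the robot as it stands.
- The arm moves only by the tool step_arm, never from a script. Its argument "increments" is text: rows parted by semicolons, each of 6 numbers parted by spaces: the shift along the tool's x, y, z as a fraction of full scale, then the turn, a rotation vector about the tool's x, y, z as a fraction of full scale. In form: x y z rx ry rz; .... A call has 1 to 12 rows; each row shifts and turns the commanded pose from where the row before left it, along the tool's axes as they then stand; what a row does not reach is not made up. Full scale, the value 1, is 0.025 m for a shift and 0.1 rad for a turn. A row lasts 1/12 s, in which the tool goes at most 41.7 mm and 7.16 degrees, less where a joint would pass 70% of its speed; a pose out of reach is approached as far as the arm can. A call with a number of a shift or a turn outside -1 to 1 is refused whole. A call with a gripper value outside its range is refused whole. "fingers" is the opening, from -1 (shut) to 1 (fully open), so that 0 is half open, set as the call begins (left out, the last holds). The fingers move at their own pace and stop on an object; "newtons" is the grip in N (left out, the last holds). Time passes only in rows, so rows that do not move let the fingers close. It gives the time, the measured TCP pose, the force and the opening at its end, in the units of the state.
- ctrl.get_obs(): the state, without advancing time (a new reading comes with each control period).
- ctrl.get_image(name): name is "scene" or "top" or "wrist"; returns a dict with "pixels" (420x560x3 uint8, red, green, blue), "intrinsics" (3x3 intrinsics, pixels), "distortion" ([k1, k2, p1, p2, k3] as OpenCV has them; the pictures are not rectified), "eye" and "orientation" of the camera in the world. Camera axes: x right, y down, z forward; pixel columns grow to the right and rows downward; lengths in m; the calibration is good to about 2 mm. A picture is of the moment at which its call begins. There is no depth.
- ctrl.finish_job(): hands the job in, once; it reports no verdict.
The state is a dict: "t": time; "q": joint angles; "dq": joint speeds; "effort": joint torques, N m; "tool_pos": TCP position; "tool_rot": TCP orientation; "contact_force": force on the tool from outside, world axes, zero at the start; "wrist_torque": the same for the moment, N m; "opening": finger opening in m.
Only numpy, scipy, OpenCV 4.12 (cv2) and the standard library are available. Lean on these libraries where they do the work, as an engineer would, in place of code of your own. Each camera call takes 0.05 s, during which the arm holds its last target.

TASK

Undo the lid clamp of the granule pot with the orange lid: loosen its wing nut by about a quarter turn counter-clockwise seen from above, leaving the bolt standing in its slot, then swing the bolt outwards out of the slotted lug and let it drop down beside the pot, clear of the lid. Do not touch the pot with the blue lid.

Things in the scene. Friction and masses are not known exactly. Their poses are not given: they have to be found in the camera images.
- swing_bolt_top (a point): Grip point of the orange pot's wing nut: on the bolt's axis, half-way up the tight nut's wings, 165 mm above the table. Frame fixed to the bolt: at the start z is up and x points level outwards, away from the pot's centre (80 mm off), the way the bolt swings. Its hinge pin lies 101 mm below. The slotted lug under the nut tops out at 142 mm: keep fingertips above 145 mm.
- wing_nut (a joint): Turn of the orange pot's brass nut, rad: 0 tight, grows counter-clockwise from above, stop 1.9, starts 0 to 0.2. Wings: plate 62 long, 12 thick, 33 mm tall, along x of swing_bolt_top at 0, across it at pi/2. Light (0.05 N m), stays put. Steep thread: rises 4 mm per rad. Under 0.8 rad its 22 mm washer is caught behind the lug's lips, so the bolt cannot swing; it counts as loose above 1.0.
- swing_bolt (a joint): Swing of the orange pot's hinged steel bolt (10 mm thick, in the open slot of the lid's lug), rad: 0 upright (the start), grows as it swings outwards and down, stop 1.75 (just below level, pointing away from the pot). About 1 N at the nut moves it; leaning beyond 0.35 rad it falls slowly to the stop by itself, in about 2 s.
- blue_pot: Bystander, not to be touched: white round pot, blue lid, fixed to the table, same shape and size as the orange-lidded one, with its own tight brass wing nut. Origin at the centre of its underside, z up, x level towards its bolt. 130 mm in diameter, flat lid top at 139 mm, bolt axis 80 mm from the centre, wings up to 179 mm above the table.
Mind the look-alikes: they are no part of the job. Leave any green look-alike of the part that bears swing_bolt_top alone.

How it is judged:
On the way, in this order (a step that is already met when the one before it is completed fails the run):
1. the wing nut of the orange pot is loose, turned past 1.0 rad, while its bolt still stands upright in the slot (within 0.2 rad) (value of joint wing_nut above 1 rad and value of joint swing_bolt below 0.2 rad), for 0.1 s.
2. the bolt has swung out of the lug by more than 1.3 rad (value of joint swing_bolt above 1.3 rad), for 0.1 s.
At the end, for the whole second after the job is handed in: The orange pot's wing nut is still loose (above 0.5 rad) and its bolt lies swung out of the lug by more than 1.3 rad and is at rest (under 0.2 rad/s) (value of joint wing_nut above 0.5 rad and value of joint swing_bolt above 1.3 rad and velocity of joint swing_bolt between -0.2 and 0.2 rad/s); the robot touches nothing.
It fails at once if the robot touches the blue pot with more than 1 N (contact force between any of the fingers, the arm and blue_pot above 1 N).
It also fails if it takes over 37 s, if anything falls off the work surface, if the arm or the gripper's body presses on something with over 40 N, if the wrist force passes 120 N, or if a joint passes its speed limit or range.

## Working session

There is one attempt and no reset: what is moved stays moved. The work goes in short steps, Python scripts to look and compute and a tool call to move; the robot and the scene stay as the last step left them, time stands still between calls to the robot, and variables do not carry over. Pictures are saved under pics/ and viewed, and the job is handed in when it is done.

Besides the shell and the picture viewer there is one more tool, called after "Request:" in YAML: its name, and indented under it one key for each argument. step_arm: Moves the arm, as the interface text tells. Shift numbers are shares of 0.025 m and turn numbers shares of 0.1 rad, none past 1 either way. Its arguments: {"type":"object","properties":{"increments":{"type":"string"},"fingers":{"type":"number"},"newtons":{"type":"number"}},"required":["increments"]}

```bash
mkdir -p pics; ls
cat > h.py <<'E'
import numpy as np,cv2,pickle
from station import ctrl
def snap(n,tag):
    d=ctrl.get_image(n); pickle.dump(d,open(f'pics/{tag}.pkl','wb'))
    cv2.imwrite(f'pics/{tag}.png',cv2.cvtColor(d['pixels'],cv2.COLOR_RGB2BGR)); return d
def load(tag): return pickle.load(open(f'pics/{tag}.pkl','rb'))
def R_of(d):
    o=np.array(d['orientation'],float)
    return o if o.shape==(3,3) else cv2.Rodrigues(o)[0]
def ray(d,uv,z):
    p=cv2.undistortPoints(np.array([[uv]],float),np.array(d['intrinsics'],float),np.array(d['distortion'],float))[0,0]
    v=R_of(d)@np.array([p[0],p[1],1]);e=np.array(d['eye']); return e+v*(z-e[2])/v[2]
def proj(d,P):
    R=R_of(d);e=np.array(d['eye'],float)
    return cv2.projectPoints(np.array(P,float).reshape(-1,3),cv2.Rodrigues(R.T)[0],-R.T@e,np.array(d['intrinsics'],float),np.array(d['distortion'],float))[0][:,0]
E
python3 - <<'E'
from h import *
for n in ['scene','top','wrist']:
    d=snap(n,n+'0'); print(n,d['eye'],d['orientation'])
o=ctrl.get_obs();print(o)
E
```

```text
pics
scene [ 1.07918663 -0.6888417   0.89257344] [-2.15816776 -0.71671987  0.35745358]
top [0.46586845 0.05089971 0.99288027] [-2.20434487  2.1676099  -0.07235679]
wrist [0.18124246 0.60189786 0.37404002] [2.4252199  1.61098575 0.21281397]
{'t': 0.15, 'q': array([ 1.05299771e+00,  5.32402998e-02,  1.61398715e+00, -1.20395656e-06,
        1.47600719e+00, -1.19033422e-01]), 'dq': array([-3.33544715e-05,  2.17812414e-03, -3.58196963e-03,  1.21082894e-03,
        8.75012078e-04, -1.31504274e-03]), 'effort': array([ 4.21566046e-04, -3.94243169e+01, -3.70721984e+01, -1.58492212e-04,
        4.57742237e-03, -4.58820421e-05]), 'tool_pos': array([0.24244933, 0.57552452, 0.23031858]), 'tool_rot': array([ 2.61680306e+00,  1.73703485e+00, -2.30168051e-03]), 'contact_force': array([ 0.09879258, -0.15830881, -0.50628831]), 'wrist_torque': array([-0.02237511,  0.02645516, -0.0026748 ]), 'opening': 0.08546541141132102}
```

View pics/scene0.png

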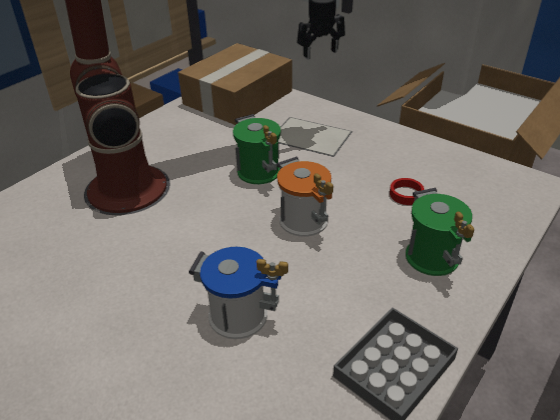

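View pics/top0.png

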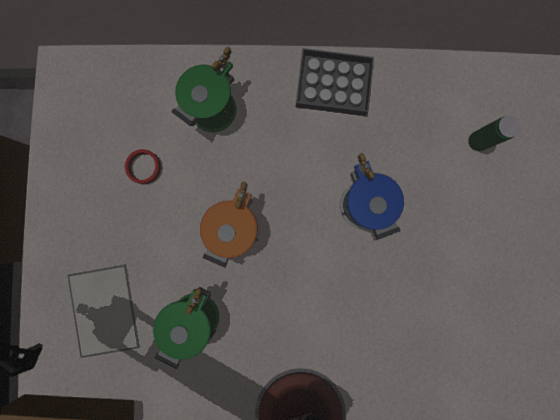

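View pics/wrist0.png

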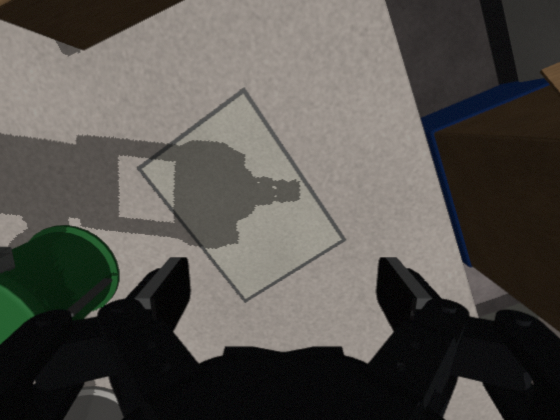

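Wing nuts that could be confused, in the top view: green pots at about (222,58) and (195,298), blue pot at (365,166), orange pot at (242,194). I choose the last, since it's on the orange-lidded pot. I'll check it in a crop and measure.

Run:
```python
from h import *
d=load('top0');s=load('scene0')
a=cv2.resize(d['pixels'][165:275,180:290],(440,440),interpolation=cv2.INTER_CUBIC)
b=cv2.resize(s['pixels'][150:240,265:355],(360,360),interpolation=cv2.INTER_CUBIC)
c=np.zeros((440,800,3),np.uint8);c[:,:440]=a;c[:360,440:]=b
cv2.imwrite('pics/crop0.png',c[:,:,::-1])
# orange lid fit
for n,dd in (('top',d),):
    h=cv2.cvtColor(dd['pixels'],cv2.COLOR_RGB2HSV)
    for nm,lo,hi in (('orange',(5,150,80),(14,255,255)),('blue',(105,150,60),(130,255,255)),('brass',(14,100,50),(28,255,255))):
        m=cv2.inRange(h,lo,hi)
        k,l,st,ce=cv2.connectedComponentsWithStats(m)
        for i in range(1,k):
            if st[i,4]>25: print(nm,st[i],ce[i],ray(dd,ce[i],.139 if nm!='brass' else .165))
```

```text
orange [ 200  190   57   68 2117] [228.51818611 227.93811998] [0.47243454 0.17503775 0.139     ]
blue [ 348  165   56   64 2076] [374.81599229 200.58285164] [ 0.53971653 -0.15427085  0.139     ]
brass [223  47   7  11  39] [225.84615385  51.64102564] [0.8717429  0.18915184 0.165     ]
brass [212  60  13   8  43] [216.95348837  63.48837209] [0.84337944 0.208417   0.165     ]
brass [359 154   7  11  41] [362.19512195 158.63414634] [ 0.63009525 -0.12008742  0.165     ]
brass [362 166  12  12  47] [368.23404255 171.89361702] [ 0.60073689 -0.13347899  0.165     ]
brass [235 182  11  27 111] [240.44144144 195.53153153] [0.54360777 0.14693767 0.165     ]
brass [193 289   8  14  55] [196.81818182 294.29090909] [0.32744607 0.23662688 0.165     ]
brass [186 303   9  11  49] [189.63265306 308.16326531] [0.29728005 0.25150122 0.165     ]
brass [  0 415  73   5 221] [ 26.05882353 417.62443439] [0.04419195 0.61285578 0.165     ]
```

View pics/crop0.png

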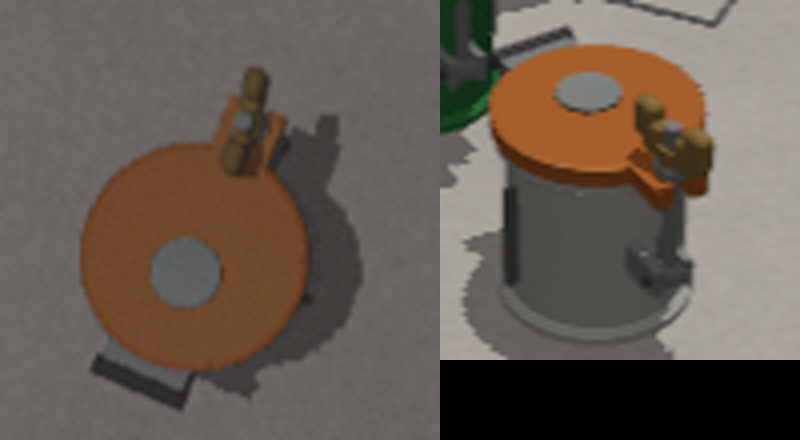

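Run:
```python
from h import *
d=load('top0')
h=cv2.cvtColor(d['pixels'],cv2.COLOR_RGB2HSV)
for nm,lo,hi in (('orange',(3,120,40),(14,255,255)),('blue',(105,150,40),(130,255,255))):
    m=cv2.inRange(h,lo,hi); m=cv2.morphologyEx(m,cv2.MORPH_CLOSE,np.ones((15,15)));m=cv2.morphologyEx(m,cv2.MORPH_OPEN,cv2.getStructuringElement(2,(31,31)))
    c=max(cv2.findContours(m,0,1)[0],key=cv2.contourArea);e=cv2.fitEllipse(c);print(nm,e,ray(d,e[0],.137))
P=lambda x,y:(180+(x+.5)/4-.5,165+(y+.5)/4-.5)
b=ray(d,P(243,123),.178);w1=ray(d,P(257,73),.178);w2=ray(d,P(233,168),.178)
print(b,w1,w2,np.linalg.norm(w1-w2))
```

```text
orange ((228.46485900878906, 228.3959197998047), (55.25639343261719, 57.291507720947266), 37.8642692565918) [0.47141728 0.17542254 0.137     ]
blue ((375.1156005859375, 200.9248809814453), (53.69332504272461, 54.96510696411133), 136.17343139648438) [ 0.53912249 -0.15543547  0.137     ]
[0.54272381 0.1455816  0.178     ] [0.56999271 0.13868228 0.178     ] [0.51831146 0.15037309 0.178     ] 0.052987040201452465
```

Request:
step_arm:
  increments: "-0.56 0.887 -0.1 0 0 0;-0.56 0.887 -0.1 0 0 0;-0.56 0.887 -0.1 0 0 0;-0.56 0.887 -0.1 0 0 0;-0.56 0.887 -0.1 0 0 0;-0.56 0.887 -0.1 0 0 0;-0.56 0.887 -0.1 0 0 0;-0.56 0.887 -0.1 0 0 0;-0.56 0.887 -0.1 0 0 0;-0.56 0.887 -0.1 0 0 0"

```text
t: 0.98
tool_pos: [0.3931, 0.3596, 0.2561]
tool_rot: [2.617, 1.738, -0.001]
contact_force: [1.4, -0.1, 0.4]
opening: 0.0856
```

Request:
step_arm:
  increments: "-0.56 0.887 0 0 0 0;-0.56 0.887 0 0 0 0;-0.56 0.887 0 0 0 0;-0.56 0.887 0 0 0 0;-0.56 0.887 0 0 0 0;-0.56 0.887 0 0 0 0;-0.56 0.887 0 0 0 0;-0.56 0.7 0 0 0 0;-0.5 0.5 0 0 0 0;0 0 0 0 0 -0.9;0 0 0 0 0 -0.9;0 0 0 0 0 0"

```text
t: 1.98
tool_pos: [0.515, 0.1737, 0.2558]
tool_rot: [-2.45, -1.966, 0.001]
contact_force: [0.5, -0.0, 0.0]
opening: 0.0854
```

Run:
```python
from h import *
snap('wrist','wrist1');o=ctrl.get_obs();print(o)
```

```text
{'t': 2.0333, 'q': array([ 1.88795865e-01, -1.55976024e-01,  1.77308534e+00, -2.97746308e-05,
        1.52520911e+00, -1.16099552e+00]), 'dq': array([ 0.0095547 , -0.00293093, -0.00053406,  0.00104566,  0.00044609,
        0.02683963]), 'effort': array([-2.71019395e-01, -3.05918562e+01, -3.75002289e+01, -1.06389742e-02,
       -5.72059380e-04, -2.20460901e-01]), 'tool_pos': array([0.51488336, 0.17391337, 0.25589016]), 'tool_rot': array([-2.45262231e+00, -1.96272312e+00,  1.02969787e-03]), 'contact_force': array([ 0.07068371, -0.76310906, -0.21821878]), 'wrist_torque': array([ 0.01335669, -0.01653608,  0.01415284]), 'opening': 0.08569474604144427}
```

View pics/wrist1.png

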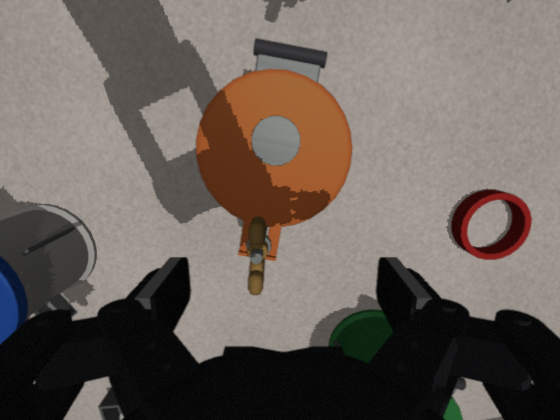

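The wrist view shows the orange lid centred at about (274,148). Its nut is at about (257,255), with the wings running nearly vertical in the image from (258,220) to (255,292).

Run:
```python
from h import *
d=load('wrist1')
a=cv2.resize(d['pixels'][205:305,205:305],(600,600),interpolation=cv2.INTER_CUBIC)
cv2.imwrite('pics/crop1.png',a[:,:,::-1])
h=cv2.cvtColor(d['pixels'],cv2.COLOR_RGB2HSV)
m=cv2.inRange(h,(3,120,20),(13,255,255)); m=cv2.morphologyEx(m,cv2.MORPH_CLOSE,np.ones((31,31)));m=cv2.morphologyEx(m,cv2.MORPH_OPEN,cv2.getStructuringElement(2,(61,61)))
c=max(cv2.findContours(m,0,1)[0],key=cv2.contourArea);e=cv2.fitEllipse(c);print(e,ray(d,e[0],.137))
c=ray(d,e[0],.137)
for z in(.165,.178,.185):print(ray(d,(257,255),z))
```

```text
((271.3367614746094, 191.3175048828125), (72.82347106933594, 114.44670104980469), 91.7426528930664) [0.50182129 0.1666938  0.137     ]
[0.54512689 0.14577111 0.165     ]
[0.5398675  0.14813655 0.178     ]
[0.53703551 0.14941025 0.185     ]
```

View pics/crop1.png

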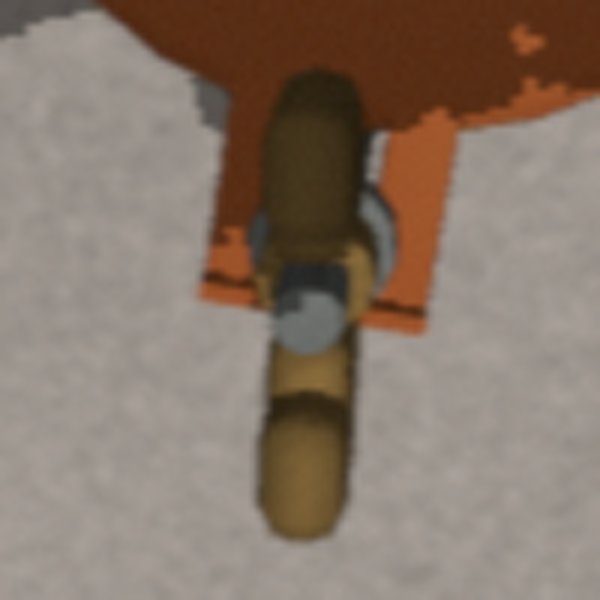

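Run:
```python
from h import *
d=load('wrist1');t=load('top0');print(d['eye'],R_of(d)[:,2])
P=lambda x,y:(205+(x+.5)/6-.5,205+(y+.5)/6-.5)
for z in (.165,.172,.179):
    a=ray(d,P(318,70),z);b=ray(d,P(303,542),z);print(z,a,b,(a+b)/2,np.linalg.norm(a-b),np.arctan2(*(b-a)[1::-1]))
print('washer',ray(d,P(325,243),.145))
for y in(320,):
  for z in(.18,.185,.19): print('tip',ray(d,P(310,y),z))
# lid circle: left/right/top extents in wrist
cs=np.array([ray(d,p,.138) for p in ((196,148),(352,148),(274,69),(225,86),(325,208))])
A=np.c_[2*cs[:,:2],np.ones(5)];s=np.linalg.lstsq(A,(cs[:,:2]**2).sum(1),rcond=None)[0];print('lid',s[:2],np.sqrt(s[2]+s[0]**2+s[1]**2))
x0=np.array([.543,.146])
for x in((.543,.146,.165),(.4714,.1754,.138)):print(proj(d,x),proj(t,x))
```

```text
[0.45015807 0.18848379 0.39974064] [ 0.25576739 -0.05715491 -0.96504733]
0.165 [0.51339788 0.15399886 0.165     ] [0.58001799 0.13557428 0.165     ] [0.54670794 0.14478657 0.165     ] 0.0691209399055132 -0.2698175959754507
0.172 [0.51151206 0.1550272  0.172     ] [0.57614555 0.13715205 0.172     ] [0.54382881 0.14608963 0.172     ] 0.06705974346652241 -0.26981759597545024
0.179 [0.50962624 0.15605555 0.179     ] [0.57227311 0.13872982 0.179     ] [0.54094968 0.14739268 0.179     ] 0.0649985470275314 -0.2698175959754507
washer [0.54447825 0.14584051 0.145     ]
tip [0.54126328 0.14737352 0.18      ]
tip [0.53919026 0.14830894 0.185     ]
tip [0.53711724 0.14924437 0.19      ]
lid [0.47058217 0.17621182] 0.06442983411835254
[[256.65033722 252.56539456]] [[240.86155606 195.81456056]]
[[273.24505849 154.20549933]] [[228.41028737 228.39974754]]
```

Request:
step_arm:
  increments: "0 0 0 0 0 0.4;-0.4 0.7 0 0 0 0;-0.384 0.692 0 0 0 0;0 0 0.6 0 0 0;0 0 0.6 0 0 0;0 0 0.4 0 0 0;0 0 0 0 0 0"

```text
t: 2.62
tool_pos: [0.5419, 0.1463, 0.213]
tool_rot: [-2.488, -1.913, 0.007]
contact_force: [-0.6, 1.3, -0.6]
opening: 0.0853
```

Run:
```python
from h import *
snap('wrist','wrist2');o=ctrl.get_obs();print(o['tool_pos'],o['tool_rot'])
```

```text
[0.54254119 0.14646667 0.21456761] [-2.48876618 -1.91442522  0.00456151]
```

View pics/wrist2.png

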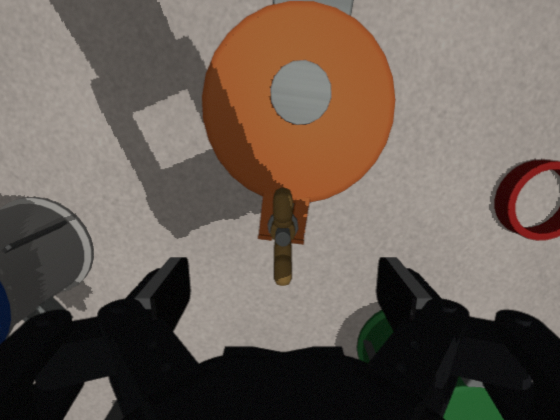

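The plate is now vertical in the image at column 283, centred between the fingers (190 and 377). I'll check where along the plate the grip will land.

Run:
```python
from h import *
d=load('wrist2')
for z in (.172,.179):
    a=ray(d,(283,187),z);b=ray(d,(283,285),z);print((a+b)/2,np.linalg.norm(a-b),np.arctan2(*(b-a)[1::-1]))
print(ray(d,(283,239),.178)); print(proj(d,(.5435,.146,.178)))
```

```text
[0.54405222 0.14605353 0.172     ] 0.06529916398583414 -0.259381232389278
[0.5415701  0.14672786 0.179     ] 0.06283076163998272 -0.2593812323892781
[0.54247712 0.14648493 0.178     ]
[[282.66173049 240.71790691]]
```

Request:
step_arm:
  increments: "0 0 0.7 0 0 0;0 0 0.7 0 0 0;0 0 0.7 0 0 0;0 0 0.48 0 0 0;0 0 0 0 0 0;0 0 0 0 0 0"

```text
t: 3.17
tool_pos: [0.5435, 0.1465, 0.1519]
tool_rot: [-2.489, -1.916, 0.001]
contact_force: [-0.3, -0.7, -0.7]
opening: 0.0854
```

Request:
step_arm:
  increments: "0 0 0 0 0 0;0 0 0 0 0 0;0 0 0 0 0 0;0 0 0 0 0 0;0 0 0 0 0 0;0 0 0 0 0 0;0 0 0 0 0 0;0 0 0 0 0 0"
  fingers: -1
  newtons: 25

```text
t: 3.83
tool_pos: [0.5437, 0.1456, 0.1523]
tool_rot: [2.489, 1.915, -0.001]
contact_force: [-1.8, -4.1, 3.6]
opening: 0.0145
```

Request:
step_arm:
  increments: "0 0 0 0 0 0;0 0 -0.016 0 0 -1;0 0 -0.016 0 0 -1;0 0 -0.016 0 0 -1;0 0 -0.016 0 0 -1;0 0 0 0 0 0"

```text
t: 4.33
tool_pos: [0.5437, 0.1454, 0.1538]
tool_rot: [2.055, 2.375, -0.002]
contact_force: [-1.0, -6.7, 4.3]
opening: 0.0153
```

Run:
```python
from h import *
snap('wrist','wrist3');snap('scene','scene3');o=ctrl.get_obs();print(o['tool_pos'],o['tool_rot'],o['contact_force'],o['opening'])
s=load('scene3');w=load('wrist3')
c=np.zeros((420,800,3),np.uint8);c[:,:400]=w['pixels'][:,80:480];c[:400,400:]=cv2.resize(s['pixels'][120:240,250:370],(400,400))
cv2.imwrite('pics/c3.png',c[:,:,::-1])
```

```text
[0.54373868 0.14540855 0.15384458] [ 2.05862408e+00  2.37153886e+00 -2.29346780e-03] [-2.0388766  -6.01536105  4.78382448] 0.015120549882467945
```

View pics/c3.png

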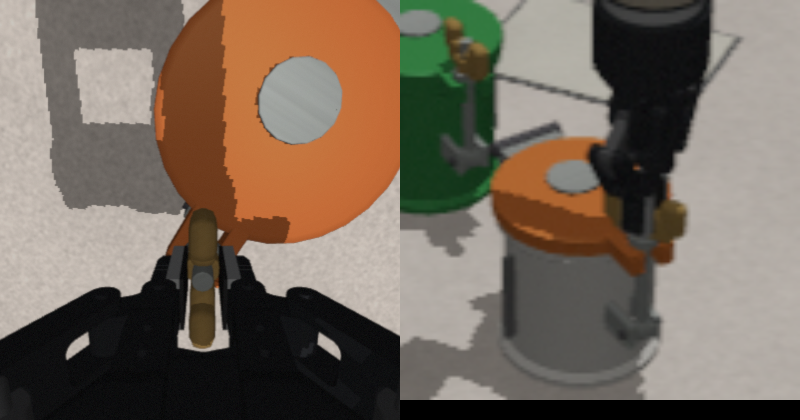

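Request:
step_arm:
  increments: "0 0 -0.016 0 0 -1;0 0 -0.016 0 0 -1;0 0 -0.016 0 0 -1;0 0 -0.016 0 0 -1;0 0 -0.016 0 0 -1;0 0 -0.016 0 0 -1;0 0 -0.016 0 0 -1;0 0 -0.016 0 0 -1;0 0 -0.016 0 0 -1;0 0 0 0 0 0;0 0 0 0 0 0"

```text
t: 5.35
tool_pos: [0.544, 0.145, 0.1575]
tool_rot: [0.822, 3.031, -0.004]
contact_force: [-1.8, -6.0, 3.2]
opening: 0.015
```

Run:
```python
from h import *
snap('wrist','wrist4');snap('scene','scene4');o=ctrl.get_obs();print(o['tool_pos'],o['tool_rot'],o['contact_force'],o['opening'],o['q'])
s=load('scene4');w=load('wrist4')
c=np.zeros((420,800,3),np.uint8);c[:,:400]=w['pixels'][:,80:480];c[:400,400:]=cv2.resize(s['pixels'][120:240,250:370],(400,400))
cv2.imwrite('pics/c4.png',c[:,:,::-1])
```

```text
[0.54399328 0.14499906 0.15745735] [ 0.82234739  3.03069    -0.00399076] [-2.10486701 -6.89456384  2.96440161] 0.014718491684825322 [ 0.12973554 -0.03739665  1.82933203 -0.00292265  1.34942299 -2.48129502]
```

View pics/c4.png

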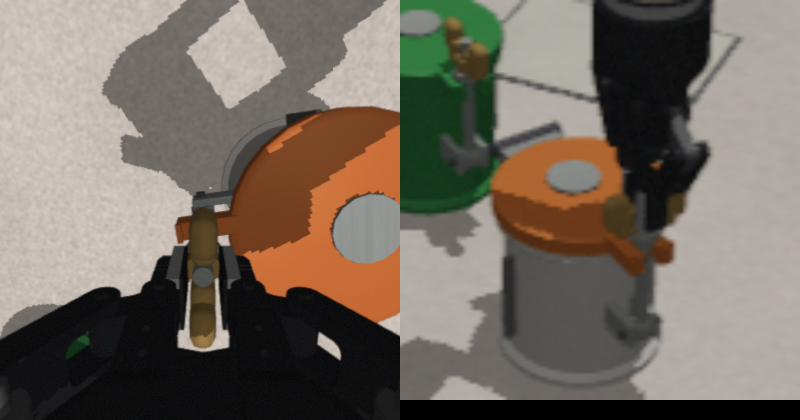

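The nut has turned about 1.30 rad, so it should be near 1.42, and the bolt is still upright. Next I open the fingers, lift, shift inward and close them.

Request:
step_arm:
  increments: "0 0 0 0 0 0;0 0 0 0 0 0;0 0 0 0 0 0;0 0 0 0 0 0;0 0 0 0 0 0;0 0 0 0 0 0"
  fingers: 0.6

```text
t: 5.95
tool_pos: [0.5436, 0.1466, 0.1569]
tool_rot: [-0.822, -3.032, -0.0]
contact_force: [-0.1, -0.2, 0.4]
opening: 0.068
```

Request:
step_arm:
  increments: "0 0 -0.6 0 0 0;0 0 -0.8 0 0 0;0 0 -0.9 0 0 0;0 0 -0.7 0 0 0;0.4 -0.056 0 0 0 0;0.4 -0.056 0 0 0 0;0.4 -0.056 0 0 0 0;0.4 -0.056 0 0 0 0;0 0 0 0 0 0"

```text
t: 6.7
tool_pos: [0.5037, 0.1625, 0.2302]
tool_rot: [-0.819, -3.03, 0.001]
contact_force: [-0.1, 0.1, 0.3]
opening: 0.0682
```

Request:
step_arm:
  increments: "0 0 0 0 0 0;0 0 0 0 0 0;0 0 0 0 0 0;0 0 0 0 0 0;0 0 0 0 0 0;0 0 0 0 0 0;0 0 0 0 0 0"
  fingers: -1

```text
t: 7.28
tool_pos: [0.5065, 0.1616, 0.232]
tool_rot: [0.823, 3.032, 0.0]
contact_force: [-0.2, -0.1, -0.5]
opening: 0.0
```

Run:
```python
from h import *
snap('wrist','wrist5');snap('scene','scene5');o=ctrl.get_obs();print(o['tool_pos'],o['tool_rot'],o['contact_force'],o['opening'])
s=load('scene5');w=load('wrist5')
c=np.zeros((420,800,3),np.uint8);c[:,:400]=w['pixels'][:,80:480];c[:400,400:]=cv2.resize(s['pixels'][120:240,250:370],(400,400))
cv2.imwrite('pics/c5.png',c[:,:,::-1])
```

```text
[0.50636194 0.16162391 0.2319786 ] [-8.22344524e-01 -3.03196873e+00  6.93518090e-05] [ 0.38940829 -0.55320712  0.16704933] -0.00022027627164031998
```

View pics/c5.png

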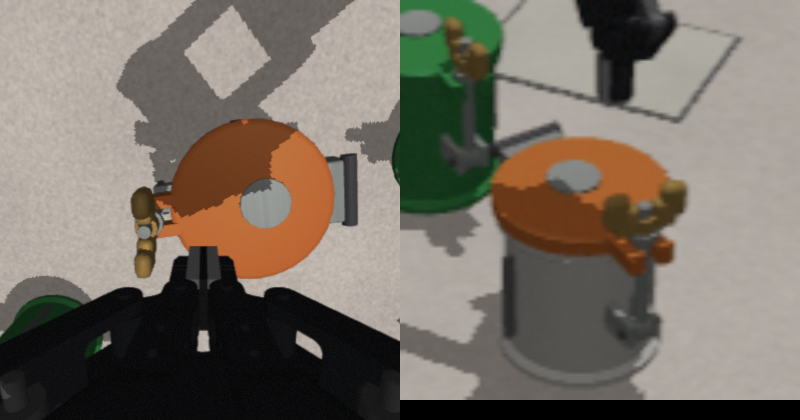

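The nut now stands across the radial direction, loose, and the bolt is upright. The shut fingers are inward of it, so I lower and push outward.

Request:
step_arm:
  increments: "0 0 0.7 0 0 0;0 0 0.8 0 0 0;0 0 0.8 0 0 0;0 0 0.6 0 0 0;0 0 0 0 0 0;0 0 0 0 0 0"

```text
t: 7.88
tool_pos: [0.5057, 0.1616, 0.1588]
tool_rot: [-0.822, -3.03, 0.001]
contact_force: [-0.0, 0.5, 0.2]
opening: 0.0001
```

Request:
step_arm:
  increments: "-0.4 0.055 0 0 0 0;-0.4 0.055 0 0 0 0;-0.4 0.055 0 0 0 0;-0.4 0.055 0 0 0 0;-0.4 0.055 0 0 0 0;0 0 0 0 0 0"

```text
t: 8.38
tool_pos: [0.555, 0.1413, 0.1599]
tool_rot: [0.824, 3.03, -0.0]
contact_force: [0.1, 0.5, 0.6]
opening: -0.0001
```

Request:
step_arm:
  increments: "-0.4 0.055 0 0 0 0;-0.4 0.055 0 0 0 0;-0.4 0.055 0 0 0 0;0 0 0 0 0 0;0 0 0 0 0 0"

```text
t: 8.8
tool_pos: [0.5815, 0.1304, 0.1595]
tool_rot: [0.823, 3.032, -0.0]
contact_force: [-0.2, 0.6, 0.5]
opening: 0.0004
```

Run:
```python
from h import *
snap('scene','scene6');snap('wrist','wrist6');o=ctrl.get_obs();print(o['tool_pos'],o['contact_force'])
s=load('scene6');w=load('wrist6')
c=np.zeros((420,800,3),np.uint8);c[:,:400]=w['pixels'][:,80:480];c[:400,400:]=cv2.resize(s['pixels'][120:240,250:370],(400,400))
cv2.imwrite('pics/c6.png',c[:,:,::-1])
```

```text
[0.58082252 0.13076714 0.15945173] [-0.52583144 -0.57785196  0.15557099]
```

View pics/c6.png

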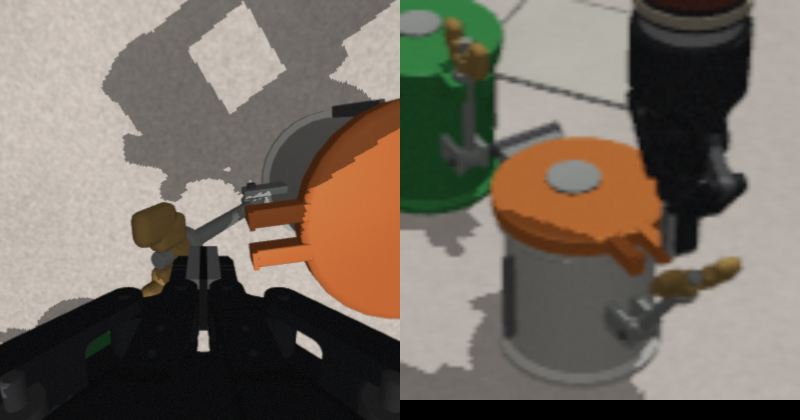

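The bolt is out of the lug and falling. I'll lift clear and let it settle.

Request:
step_arm:
  increments: "0 0 -0.8 0 0 0;0 0 -0.9 0 0 0;0 0 -0.9 0 0 0;0.5 0 -0.9 0 0 0;0.8 0 -0.5 0 0 0;0.8 0 0 0 0 0;0.8 0 0 0 0 0;0.8 0 0 0 0 0;0.5 0 0 0 0 0;0 0 0 0 0 0;0 0 0 0 0 0;0 0 0 0 0 0"

```text
t: 9.9
tool_pos: [0.4907, 0.1836, 0.2595]
tool_rot: [0.822, 3.032, -0.0]
contact_force: [-0.2, -0.7, 0.5]
opening: 0.0002
```

Request:
step_arm:
  increments: "0 0 0 0 0 0;0 0 0 0 0 0;0 0 0 0 0 0;0 0 0 0 0 0;0 0 0 0 0 0;0 0 0 0 0 0;0 0 0 0 0 0;0 0 0 0 0 0;0 0 0 0 0 0;0 0 0 0 0 0;0 0 0 0 0 0;0 0 0 0 0 0"

```text
t: 10.9
tool_pos: [0.4903, 0.1838, 0.2595]
tool_rot: [0.822, 3.032, 0.0]
contact_force: [0.0, 0.2, -0.2]
opening: 0.0003
```

Run:
```python
from h import *
s0=snap('scene','scene7');w=snap('wrist','wrist7');o=ctrl.get_obs();print(o['t'],o['tool_pos'],o['contact_force'])
s=snap('scene','scene8')
print(cv2.absdiff(s['pixels'],s0['pixels'])[190:240,300:370].max())
c=np.zeros((420,800,3),np.uint8);c[:,:400]=w['pixels'][:,80:480];c[:400,400:]=cv2.resize(s['pixels'][120:240,250:370],(400,400))
cv2.imwrite('pics/c7.png',c[:,:,::-1])
```

```text
11.0 [0.49024327 0.18382658 0.25950607] [-0.39354027 -0.36601048  0.4080164 ]
6
```

View pics/c7.png

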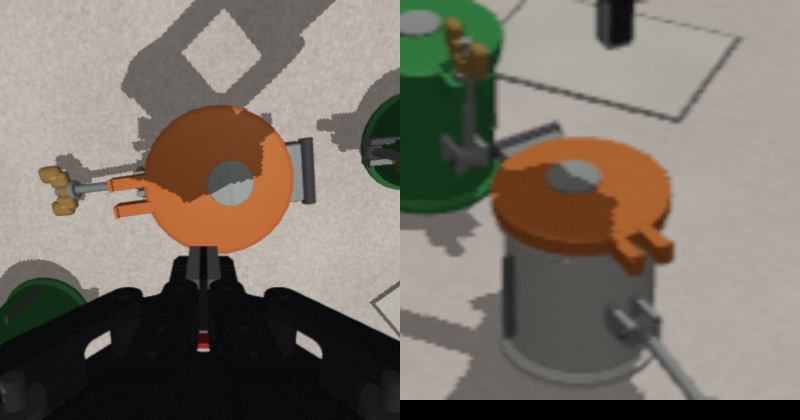

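The bolt lies outward at its stop, the nut is still across it, and two successive frames match. The gripper is clear, so I'm handing in.

Run:
```python
from station import ctrl
print(ctrl.finish_job())
```

```text
the job is handed in; nothing more can be done
None
```

The orange pot's clamp is undone and the job was handed in at about 11 s of the 37 s allowed.

- **Loosening:** I gripped the wing nut across its plate and turned it about 1.30 rad counter-clockwise, following the thread rise. From its starting angle that puts it at about 1.4 rad. A picture taken after I let go showed the wings across the slot and the bolt still upright.
- **Swinging out:** I closed the fingers, set them inward of the bolt and pushed it outwards until it fell by itself. I then lifted the gripper clear.
- **Last checks:** The bolt lies outwards, level with or just below the horizontal, clear of the lid, and the nut is still across it. Two successive pictures showed no movement at the bolt hinge and lower shank; the nut end was not in that comparison. The gripper was at 0.26 m with contact force under about 1 N, which is noise level.
- **Blue and green pots:** The arm's path stayed well clear of them, and no unexpected contact force showed.
- **Disagreements:** The top and wrist views put the nut's starting angle at 0.17 and 0.12 rad, which made no difference here. The first automatic lid fit in the wrist picture was wrong because of shadow, so I discarded it. The nut and bolt angles are judged from the tool motion and the pictures, as no joint values could be read.

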